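# Drive the worn sleeve out of the lens chuck

### The job

Take the thick drift out of the rack and press the worn brass sleeve down through the lens chuck with it until the sleeve drops into the catch tray below and the drift's stop collar rests on the chuck's face. The face is lapped, so feel for it: never press the drift on the chuck with more than 25 N. Then stand the drift back in the rack, let go of it, and leave the thin drift, the spare sleeve and the lens pot where they are.

Things in the scene. Friction and masses are not known exactly. Their poses are not given: they have to be found in the camera images.
- stand: Steel knock-out stand, 150 x 146 mm, fixed. Origin: centre of its underside, z up; the chuck's bore is on its z axis. Deck 85 mm high with a 34 mm hole, on cheeks at its +y and -y sides, open at +x and -x. Its base is the catch tray: floor 6 mm high, inside 132 mm (x) by 122 mm (y), rim 22 mm high.
- chuck: Aluminium lens chuck bolted on the deck: flange 100 mm across, hub 60 mm. Origin: centre of its underside on the bore axis, z up along the bore. The hub's lapped top face is at z = +45 mm (130 mm above the bench). Plain vertical through bore, 21.5 mm in diameter, no chamfer.
- sleeve: The worn brass sleeve, 20.5 mm outside, 15 mm inside, 36 mm long, upright in the chuck's bore, its top 5 to 8 mm below the face. Origin: centre of its lower end, z up. A rubber ring in the bore, 40 mm below the face, grips it (8 to 14 N to push it through) and lets it go once its top has passed; the drift may rub on the ring a little.
- sleeve_center (a point): Middle of the worn sleeve, 18 mm from either end.
- rack: White plastic tool rack, 64 x 190 mm, fixed. Origin: centre of its underside. A base plate, its top 6 mm high, and above it a guide plate, its top 42 mm high, with three through holes of 24 mm in a row along its y at -58, 0 and +58 mm (x = 0); one of them is empty. The drifts stand in the holes on the base plate.
- drift: The thick steel drift, 144 mm long, 290 g, upright in a rack hole. Origin: centre of its lower end (the end that pushes), z up to the handle. Shank 19.5 mm across, 1 mm bevel; round handle 26 mm across from z = 74 to 144 mm. A stop collar on the shank, 34 mm across, 10 mm thick, rubber-faced below, is clamped where it was last set: its underside is 46 to 62 mm above the lower end.
- thin_drift: A thinner drift of the same length in another hole: shank 13 mm (it would slip into the sleeve), handle 18 mm across. Not needed. Origin as for the thick drift.
- spare_sleeve: A new sleeve, as the worn one, standing upright on the bench. Not needed. Origin: centre of its lower end.
- lens_pot: Round white lens pot with a pale lid, 68 mm across, 37 mm high, on the bench. Not needed. Origin: centre of its underside.
Not all that is in view belongs to the job. Of the things like the stand, leave any that is blue or red; of the rest the larger one is meant.

How it is judged:
On the way, in this order (a step that is already met when the one before it is completed fails the run):
1. the thick drift's end is in the chuck's bore (z of drift in the frame of chuck below 0.041 m and horizontal distance between drift and chuck below 0.003 m), for 0.1 s.
2. the sleeve is out in the tray and the drift is home, its stop collar resting on the chuck's face (height (world z) of sleeve_center below 0.035 m and z of drift in the frame of chuck below 0.0005 m and horizontal distance between drift and chuck below 0.003 m and contact force between buffer_c0 and chuck above 2 N), for 0.1 s.
At the end, for the whole second after the job is handed in: The worn sleeve lies or stands in the stand's catch tray; the thick drift stands upright (within 6 degrees) in any rack hole, its end within 4 mm of the rack's base plate, released and at rest (height (world z) of sleeve_center below 0.035 m and x of sleeve_center in the frame of stand between -0.066 and 0.066 m and y of sleeve_center in the frame of stand between -0.061 and 0.061 m and z of drift in the frame of rack below 0.01 m and x of drift in the frame of rack between -0.005 and 0.005 m and y of drift in the frame of rack between -0.064 and 0.064 m and angle between drift's own z axis and vertical below 0.1 rad and linear speed of drift below 0.02 m/s); the robot touches nothing.
It fails at once if the drift is pressed on the chuck with more than 25 N (contact force between drift and chuck above 25 N).
It fails at once if the thin drift is moved more than 15 mm (distance of thin_drift from where it was at the start of the episode above 0.015 m).
It fails at once if the spare sleeve is moved more than 15 mm (distance of spare_sleeve from where it was at the start of the episode above 0.015 m).
It fails at once if the lens pot is moved more than 15 mm (distance of lens_pot from where it was at the start of the episode above 0.015 m).
It also fails if it takes over 54 s, if anything falls off the work surface, if the arm or the gripper's body presses on something with over 40 N, if the wrist force passes 120 N, or if a joint passes its speed limit or range.

### The arm

A 6-joint arm with a two-finger parallel gripper is mounted at the origin on the work surface. World frame = base frame: x ahead of the robot, y to its left, z up, the work surface at z = 0. Lengths are in m, angles in rad, forces in N, time in s.
With the tool pointing down it reaches from about 0.425 to 0.925 m from the base axis. Payload 12.5 kg.
Tool frame: the origin (TCP) lies midway between the tips of the shut fingers; the grasp point (between the pads) lies 19 mm behind it; z points along the fingers, x is the direction in which the jaws open and shut, and the axes are right-handed (so a half turn about z gives the same grasp; the last joint's range is limited). The gripper opens to 85 mm and grips with 20 to 120 N. Pads are 22 mm wide; open, the fingers measure 114 mm over their backs; the gripper's body (76 mm by 85 mm) begins 54 mm behind the grasp point. The pads swing forward as they close: fully open they stand 13 mm farther back than shut.
Start: joints at [-1.341, 0.491, 1.559, -0, 1.092, -0.106], TCP at [0.206, -0.59, 0.231] pointing down, gripper open.
Joint ranges: [-3.1, 3.1], [-0.84, 2.19], [0.05, 2.79], [-1.13, 4.28], [0.06, 2.93], [-2.69, 2.69]. Speed limits (rad/s): [2.22, 2.22, 2.79, 3.14, 3.14, 3.14].

### API

Orientations are given as a rotation vector (axis times angle).
In Python, from plant import robot gives the robot as it stands.
- The arm moves only by the tool arm_command, never from a script. Its argument "steps" is text: rows parted by semicolons, each of 6 numbers parted by spaces: the shift along the tool's x, y, z each as a share of 80 cm, from -1 to 1, then the turn, a rotation vector about the tool's x, y, z each as a share of 360 degrees, from -1 to 1. A call has 1 to 20 rows; each row is the pose to reach, as a shift and turn from the pose commanded when the call began, along the tool's axes at that moment, turning the shorter way round; what a row does not reach only later rows make up. A row lasts 1/10 s, in which the tool goes at most 50 mm and 8.59 degrees, less where a joint would pass 70% of its speed; a pose out of reach is approached as far as the arm can. A call with a number of a shift or a turn outside -1 to 1 is refused whole. A call with a gripper value outside its range is refused whole. "gripper" is the finger opening in mm, from 0 to 85.4, set as the call begins (left out, the last holds). The fingers move at their own pace and stop on an object; "squeeze" is the grip in N (left out, the last holds). Time passes only in rows, so rows that repeat a pose let the fingers close. It gives the time, the measured TCP pose, the force and the opening at its end, in the units of the state.
- robot.observe(): the state, without advancing time (a new reading comes with each control period).
- robot.read_camera(name): name is "scene" or "top" or "wrist"; returns the picture (400x640x3 uint8, red, green, blue); there is no depth.
- robot.get_calibration(name): a dict with "fx", "fy", "cx", "cy" (pixels), "k1" (the pictures are not rectified: a ray, as slopes to the right and down, at radius r is drawn at 1 + k1 r^2 times it, then the intrinsics apply), "world_from_camera" (4x4, takes a point from camera to world coordinates). Camera axes: x right, y up, looking along -z (the intrinsics and any distortion apply to the point x, -y, -z); pixel columns grow to the right and rows downward; lengths in m; the calibration is good to about 2 mm. A picture is of the moment at which its call begins: read the wrist's pose just before it. get_calibration takes no time and is no camera call; for the wrist camera it gives the pose at the moment of the call.
- robot.sign_off(): hands the job in, once; it reports no verdict.
The state is a dict: "clock": time; "joints": joint angles; "dq": joint speeds; "tau": joint torques, N m; "tcp_pos": TCP position; "tcp_rot": TCP orientation; "wrist_force": force on the tool from outside, world axes, zero at the start; "torque": the same for the moment, N m; "grip_width": finger opening in m.
Only numpy, scipy, OpenCV 4.12 (cv2) and the standard library are available. Lean on these libraries where they do the work, as an engineer would, in place of code of your own. Each camera call takes 0.05 s, during which the arm holds its last target. There are 200 camera calls.

## Working session

There is one attempt and no reset: what is moved stays moved. The work goes in short steps, Python scripts to look and compute and a tool call to move; the robot and the scene stay as the last step left them, time stands still between calls to the robot, and variables do not carry over. Pictures are saved under pics/ and viewed, about 8 in all and at most 12, crops included, and the job is handed in when it is done.

Besides the shell and the picture viewer there is one more tool, called after "Request:" as name(argument=value, ...) on one line, values as JSON. arm_command: Moves the arm, as the interface text tells. Shift numbers are shares of 80 cm and turn numbers shares of 360 degrees, none past 1 either way. Its arguments: {"type":"object","properties":{"steps":{"type":"string"},"gripper":{"type":"number"},"squeeze":{"type":"number"}},"required":["steps"]}

```bash
mkdir -p pics; ls
python3 - <<'E'
from plant import robot
import cv2,numpy as np
np.set_printoptions(precision=4,suppress=True)
s=robot.observe();print(s)
a=[]
for n in("scene","top"):
    im=robot.read_camera(n)[:,:,::-1];cv2.imwrite(f"pics/{n}0.png",im)
    print(n,robot.get_calibration(n))
E
```

```text
pics
{'clock': 0.0, 'joints': array([-1.3406,  0.4916,  1.5595,  0.    ,  1.0917, -0.1056]), 'dq': array([ 0.0003, -0.0011, -0.0004,  0.0006,  0.0015, -0.0009]), 'tau': array([  0.0026, -61.8441, -26.159 ,   0.    ,   0.0041,   0.    ]), 'tcp_pos': array([ 0.2059, -0.5899,  0.2307]), 'tcp_rot': array([-2.5608,  1.8185,  0.0014]), 'wrist_force': array([-0.1608,  0.5586, -0.1612]), 'torque': array([-0.0118,  0.024 ,  0.0232]), 'grip_width': 0.08517034493877935}
scene {'fx': 389.8269866551755, 'fy': 389.8269866551755, 'cx': 322.0137323395402, 'cy': 199.66534209925564, 'k1': 0.008453981532001473, 'world_from_camera': array([[-0.6106, -0.5829,  0.5361,  1.0026],
       [ 0.7919, -0.4502,  0.4126,  0.3359],
       [ 0.0009,  0.6765,  0.7365,  0.8579],
       [ 0.    ,  0.    ,  0.    ,  1.    ]])}
top {'fx': 425.93263520733115, 'fy': 425.93263520733115, 'cx': 315.5922873708827, 'cy': 202.59546110399654, 'k1': 0.012035874329787229, 'world_from_camera': array([[-0.0183,  0.9918, -0.1267,  0.2906],
       [-0.9998, -0.0184,  0.0005, -0.0792],
       [-0.0019,  0.1267,  0.9919,  1.2857],
       [ 0.    ,  0.    ,  0.    ,  1.    ]])}
```

View pics/scene0.png

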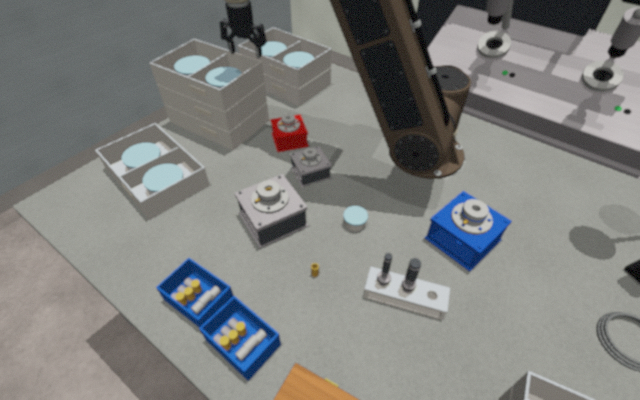

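View pics/top0.png

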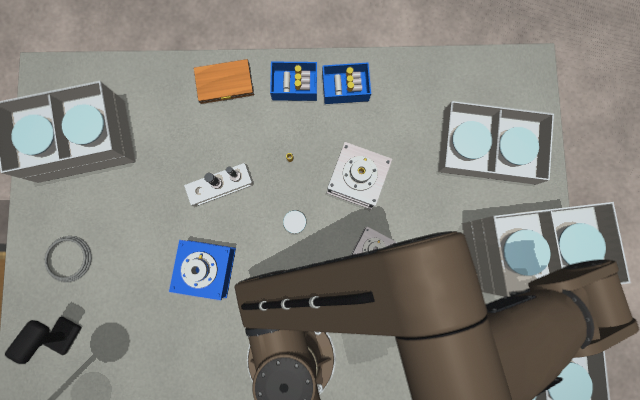

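Candidates like the stand are: large grey at scene (272,208) / top (361,172), small grey at scene (311,160), red at (289,130) and blue at (475,225). Leaving out blue and red, the larger grey one fits. Of the drifts, the thick one is in the middle hole, scene (411,275) / top (212,181). The thin one is at scene (387,268), and the hole at scene (432,295) is empty. I'll confirm this in one crop and measure.

```bash
cat > h.py <<'E'
import cv2,numpy as np
np.set_printoptions(precision=4,suppress=True)
def ray(c,uv):
    K=np.array([[c['fx'],0,c['cx']],[0,c['fy'],c['cy']],[0,0,1]])
    d=np.array([(uv[0]-c['cx'])/c['fx'],(uv[1]-c['cy'])/c['fy']])
    u=d.copy()
    for _ in range(10): u=d/(1+c['k1']*(u@u))
    M=np.asarray(c['world_from_camera']); v=M[:3,:3]@np.array([u[0],-u[1],-1]); return M[:3,3],v/np.linalg.norm(v)
def plane(c,uv,z):
    o,v=ray(c,uv); return o+v*(z-o[2])/v[2]
def tri(rs):
    A=sum(np.eye(3)-np.outer(v,v) for o,v in rs); b=sum((np.eye(3)-np.outer(v,v))@o for o,v in rs)
    p=np.linalg.solve(A,b); return p,[np.linalg.norm(np.cross(p-o,v)) for o,v in rs]
def proj(c,p):
    M=np.linalg.inv(c['world_from_camera']); q=M[:3,:3]@p+M[:3,3]; u=np.array([q[0],-q[1]])/-q[2]; u=u*(1+c['k1']*(u@u))
    return np.array([c['cx']+c['fx']*u[0],c['cy']+c['fy']*u[1]])
E
python3 - <<'E'
from h import *
from plant import robot
s=cv2.imread("pics/scene0.png");t=cv2.imread("pics/top0.png")
a=cv2.resize(t[135:215,180:400],(792,288),interpolation=cv2.INTER_CUBIC)
b=cv2.resize(s[170:320,230:460],(460,300),interpolation=cv2.INTER_CUBIC)
o=np.zeros((590,792,3),np.uint8);o[:288]=a;o[290:590,:460]=b
cv2.imwrite("pics/crop.png",o)
cs=robot.get_calibration("scene");ct=robot.get_calibration("top")
for n,ps,pt,z in(("chuck",(268,189),(361,170),.13),("thick top",(414,263),(210,179),.15),("thin top",(388,257),(231,171),.15),("spare",(315,266),(289,156),.036),("pot",(356,214),(294,222),.037),("hole",(432,295),(198,191),.042)):
    print(n,plane(cs,ps,z),plane(ct,pt,z),*tri([ray(cs,ps),ray(ct,pt)]))
E
```

```text
chuck [ 0.5288 -0.206   0.13  ] [ 0.5267 -0.2068  0.13  ] [ 0.5273 -0.2073  0.1279] [np.float64(0.0003177799316621609), np.float64(0.0003177799316621918)]
thick top [0.5128 0.2081 0.15  ] [0.5054 0.2048 0.15  ] [0.507  0.2067 0.1417] [np.float64(0.0001435534186221753), np.float64(0.00014355341862202502)]
thin top [0.5336 0.156  0.15  ] [0.5264 0.1482 0.15  ] [0.5277 0.1518 0.1397] [np.float64(0.0017927271050364212), np.float64(0.001792727105036516)]
spare [ 0.5915 -0.0021  0.036 ] [ 0.5926 -0.0026  0.036 ] [ 0.5922 -0.0023  0.0368] [np.float64(0.0005081083467828682), np.float64(0.0005081083467828986)]
pot [ 0.3902 -0.0167  0.037 ] [ 0.3939 -0.0153  0.037 ] [ 0.3934 -0.0153  0.041 ] [np.float64(0.00030203695077590657), np.float64(0.00030203695077594375)]
hole [0.4905 0.264  0.042 ] [0.4905 0.2667 0.042 ] [0.4907 0.2652 0.0434] [np.float64(0.0012326992750547805), np.float64(0.0012326992750547505)]
```

View pics/crop.png

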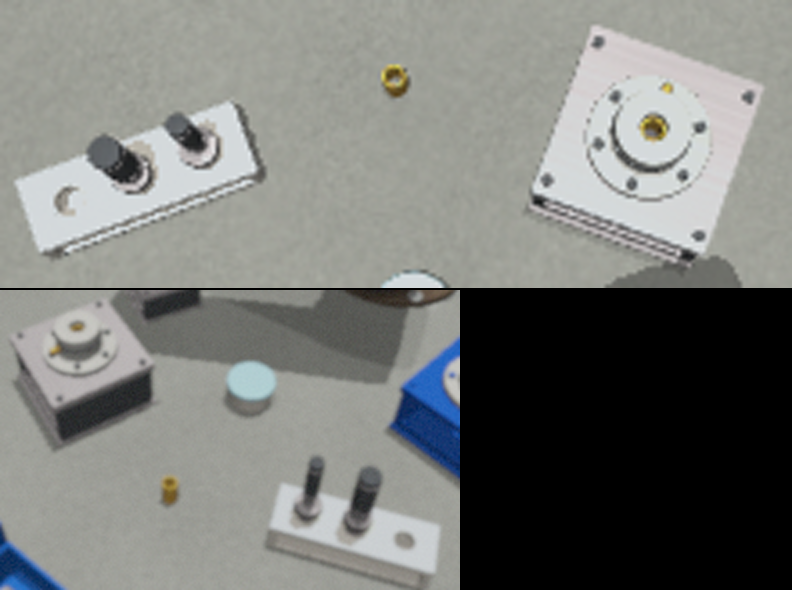

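The crop confirms the choice: the large pale-grey stand has a brass sleeve in its bore, and the thick drift is in the middle hole with the thin one to its right. The left hole is empty. Next I'll work out a move to above the chuck for a close look on the way.

```bash
cat >> h.py <<'E'
from scipy.spatial.transform import Rotation as R
def toolR(yaw):  # pointing down, jaw axis at yaw (rad)
    c,s=np.cos(yaw),np.sin(yaw); return R.from_matrix(np.array([[c,s,0],[s,-c,0],[0,0,-1]]))
def row(s,p,yaw):
    R0=R.from_rotvec(s['tcp_rot']); d=R0.inv().apply(np.array(p)-s['tcp_pos'])/.8
    t=(R0.inv()*toolR(yaw)).as_rotvec()/(2*np.pi); return np.round(np.r_[d,t],4)
E
python3 - <<'E'
from h import *
from plant import robot
s=robot.observe();y=np.radians(16)
print(row(s,(.40,-.35,.30),y-.8),row(s,(.50,-.20,.30),y))
c=robot.get_calibration("wrist");M=c['world_from_camera'];R0=R.from_rotvec(s['tcp_rot'])
print(c['fx'],c['cx'],c['cy'],R0.inv().apply(M[:3,3]-s['tcp_pos']),R0.inv().as_matrix()@M[:3,:3])
E
```

```text
[-0.2032 -0.3279 -0.0863 -0.0001  0.0001 -0.1137] [-0.3391 -0.5077 -0.0861 -0.0001  0.0001 -0.241 ]
323.19509476454607 317.22341851982003 200.5947007655657 [-0.0021 -0.0742 -0.1426] [[ 1.     -0.0004  0.0008]
 [-0.0001 -0.9563 -0.2923]
 [ 0.0009  0.2923 -0.9563]]
```

Request:
arm_command(steps="0 0 -0.086 0 0 0;0 0 -0.086 0 0 0;-0.2 -0.328 -0.086 0 0 -0.11;-0.2 -0.328 -0.086 0 0 -0.11;-0.2 -0.328 -0.086 0 0 -0.11;-0.2 -0.328 -0.086 0 0 -0.11;-0.2 -0.328 -0.086 0 0 -0.11;-0.2 -0.328 -0.086 0 0 -0.11;-0.339 -0.508 -0.086 0 0 -0.241;-0.339 -0.508 -0.086 0 0 -0.241;-0.339 -0.508 -0.086 0 0 -0.241;-0.339 -0.508 -0.086 0 0 -0.241;-0.339 -0.508 -0.086 0 0 -0.241;-0.339 -0.508 -0.086 0 0 -0.241;-0.339 -0.508 -0.086 0 0 -0.241")

```text
clock: 1.6
tcp_pos: [0.5004, -0.1997, 0.2998]
tcp_rot: [-3.11, -0.44, 0.001]
wrist_force: [0.1, -0.0, -0.2]
grip_width: 0.085
```

Run:
```python
from h import *
from plant import robot
import pickle
s=robot.observe();c=robot.get_calibration("wrist");im=robot.read_camera("wrist")[:,:,::-1]
cv2.imwrite("pics/w1.png",im);pickle.dump((s,c),open("w1.pkl","wb"))
print(s['clock'],s['tcp_pos'],proj(c,np.array([.527,-.207,.13])), row(s,(.48,.19,.30),np.radians(16)), s['wrist_force'])
```

```text
1.6 [ 0.5004 -0.1997  0.2998] [341.2112 196.7824] [ 0.1106 -0.475  -0.0001 -0.0001  0.0001  0.0003] [ 0.0953 -0.0363 -0.1815]
```

View pics/w1.png

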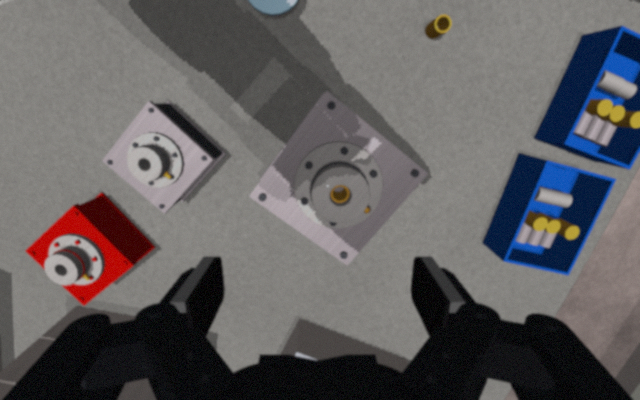

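The view puts the bore at (340,195), against a prediction of (341,197), so it agrees to about 1–2 mm. The small grey and red stands are apart at left. Next I put the camera straight above the bore for a precise look.

Run:
```python
from h import *
from plant import robot
s=robot.observe()
print(row(s,(.549,-.278,.20),np.radians(16)))
```

```text
[ 0.0319  0.1105  0.1248 -0.      0.0001 -0.0003]
```

Request:
arm_command(steps="0.032 0.11 0.06 0 0 0;0.032 0.11 0.125 0 0 0;0.032 0.11 0.125 0 0 0;0.032 0.11 0.125 0 0 0;0.032 0.11 0.125 0 0 0")

```text
clock: 2.15
tcp_pos: [0.5488, -0.2779, 0.1999]
tcp_rot: [-3.111, -0.433, 0.002]
wrist_force: [0.2, -0.1, -0.5]
grip_width: 0.0855
```

```bash
cat >> h.py <<'E'
import pickle
def shot(robot,n):
    s=robot.observe();c=robot.get_calibration("wrist");im=robot.read_camera("wrist")[:,:,::-1].copy()
    cv2.imwrite(f"pics/{n}.png",im);pickle.dump((s,c),open(n+".pkl","wb"));return s,c,im
E
python3 - <<'E'
from h import *
from plant import robot
s,c,im=shot(robot,"w2")
p=proj(c,np.array([.527,-.207,.13]));print(s['tcp_pos'],p)
u,v=p.astype(int);x=im[max(v-65,0):v+65,u-65:u+65]
cv2.imwrite("pics/w2c.png",cv2.resize(x,None,fx=4.5,fy=4.5,interpolation=cv2.INTER_CUBIC));print(max(v-65,0),u-65,row(s,(.549,-.278,.30),np.radians(16)))
E
```

```text
[ 0.5488 -0.2779  0.1999] [315.4936 106.6754]
41 250 [ 0.0001  0.0001 -0.1252 -0.0002  0.0002 -0.0004]
```

View pics/w2c.png

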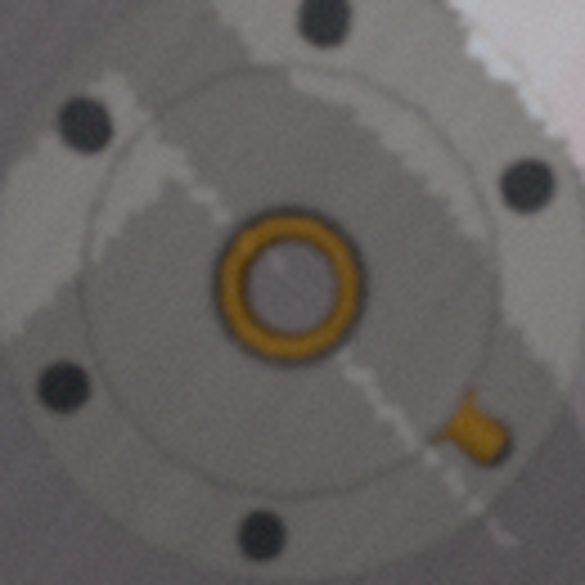

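The crop shows the sleeve ring and bore concentric at about (290,286) in the crop, which is (314.4,104.5) in the picture, with the hub edge around it. I'll fit it and take the same kind of view over the drift.

```bash
cat >> h.py <<'E'
def brass(im,p,r):
    h=cv2.cvtColor(im,cv2.COLOR_BGR2HSV);m=cv2.inRange(h,(8,110,40),(35,255,255))
    k=np.zeros_like(m);cv2.circle(k,tuple(int(round(x)) for x in p),r,255,-1)
    pts=cv2.findNonZero(m&k);e=cv2.fitEllipse(cv2.convexHull(pts));return e
E
python3 - <<'E'
from h import *
from plant import robot
rs=[]
for n,p,r in(("w1",(340,195),14),("w2",(314.4,104.5),22)):
    im=cv2.imread(f"pics/{n}.png");s,c=pickle.load(open(n+".pkl","rb"));e=brass(im,p,r)
    print(n,e,plane(c,e[0],.123),plane(c,e[0],.13));rs.append(ray(c,e[0]))
print(tri(rs))
im=cv2.imread("pics/scene0.png");cs=robot.get_calibration("scene");im2=cv2.imread("pics/top0.png");ct=robot.get_calibration("top")
a=brass(im,(268,189),7);b=brass(im2,(361,170),7);print(a,b,tri([ray(cs,a[0]),ray(ct,b[0]),rs[1]]))
s=robot.observe()
# above drift: camera over (.507,.207)
print(row(s,(.54,-.25,.29),np.radians(16)),row(s,(.529,.136,.25),np.radians(16)))
E
```

```text
w1 ((339.8552551269531, 194.02978515625), (16.906103134155273, 19.441478729248047), 74.77017974853516) [ 0.5259 -0.2064  0.123 ] [ 0.5248 -0.2046  0.13  ]
w2 ((313.73187255859375, 104.26786041259766), (30.927894592285156, 31.591073989868164), 0.40484222769737244) [ 0.5255 -0.2059  0.123 ] [ 0.5255 -0.2059  0.13  ]
(array([ 0.5255, -0.2059,  0.1251]), [np.float64(4.918582307814936e-05), np.float64(4.9185823078253067e-05)])Traceback (most recent call last):
  File "<stdin>", line 9, in <module>
  File "h.py", line 30, in brass
    pts=cv2.findNonZero(m&k);e=cv2.fitEllipse(cv2.convexHull(pts));return e
                               ~~~~~~~~~~~~~~^^^^^^^^^^^^^^^^^^^^^
cv2.error: OpenCV(4.12.0) /io/opencv/modules/imgproc/src/shapedescr.cpp:361: error: (-201:Incorrect size of input array) There should be at least 5 points to fit the ellipse in function 'fitEllipseNoDirect'
```

The sleeve top measures (0.5255, -0.2059, 0.125). The text gives 0.122–0.125, so they agree. Next I go above the rack.

Run:
```python
from h import *
from plant import robot
s=robot.observe()
print(row(s,(.529,.136,.25),np.radians(16)))
```

```text
[ 0.1176 -0.5041 -0.0613  0.0001 -0.0001 -0.0003]
```

Request:
arm_command(steps="0 0 -0.06 0 0 0;0 0 -0.1 0 0 0;0.118 -0.504 -0.1 0 0 0;0.118 -0.504 -0.1 0 0 0;0.118 -0.504 -0.1 0 0 0;0.118 -0.504 -0.1 0 0 0;0.118 -0.504 -0.1 0 0 0;0.118 -0.504 -0.1 0 0 0;0.118 -0.504 -0.1 0 0 0;0.118 -0.504 -0.1 0 0 0;0.118 -0.504 -0.061 0 0 0;0.118 -0.504 -0.061 0 0 0;0.118 -0.504 -0.061 0 0 0;0.118 -0.504 -0.061 0 0 0")

```text
clock: 3.6
tcp_pos: [0.5292, 0.1352, 0.2508]
tcp_rot: [3.111, 0.436, 0.004]
wrist_force: [0.4, -0.7, -0.1]
grip_width: 0.0854
```

Run:
```python
from h import *
from plant import robot
s,c,im=shot(robot,"w3");print(s['clock'],s['tcp_pos'])
for p in((.507,.2067,.15),(.527,.152,.15),(.4907,.2652,.042)): print(proj(c,np.array(p)))
cv2.imwrite("pics/w3c.png",cv2.resize(im[30:260,180:440],(780,690))[:600])
```

```text
3.6 [0.5292 0.1352 0.2508]
[315.1679 104.9403]
[320.7282 182.8598]
[315.9558  41.3769]
```

View pics/w3c.png

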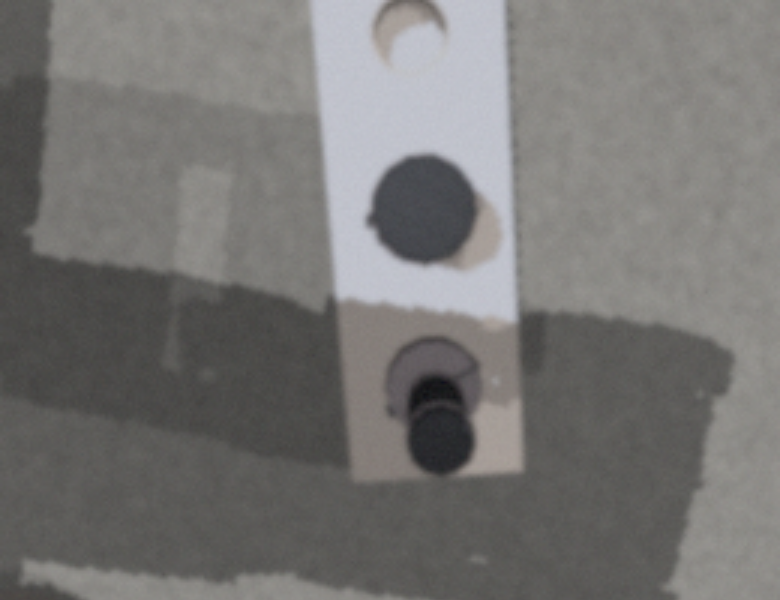

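The picture shows the thick handle from straight above at crop (424,208), which is (321.3,99.3). The empty hole is at (317,42) and the thin drift at (326,175).

```bash
cat >> h.py <<'E'
def dark(im,p,r,t=75):
    g=cv2.cvtColor(im,cv2.COLOR_BGR2GRAY);m=(g<t).astype(np.uint8)*255
    k=np.zeros_like(m);cv2.circle(k,tuple(int(round(x)) for x in p),r,255,-1)
    m=cv2.morphologyEx(m&k,cv2.MORPH_OPEN,np.ones((5,5)));cs=cv2.findContours(m,0,1)[0]
    return cv2.fitEllipse(max(cs,key=cv2.contourArea))
E
python3 - <<'E'
from h import *
from plant import robot
s,c=pickle.load(open("w3.pkl","rb"));im=cv2.imread("pics/w3.png")
e=dark(im,(321.3,99.3),24);print(e)
P=plane(c,e[0],.15);print(P,plane(c,e[0],.14))
for d in np.eye(3)[:2]: print("px 26mm",proj(c,P+.013*d)-proj(c,P-.013*d))
H=plane(c,(317,42.3),.042);print("hole",H,"yaw row",np.degrees(np.arctan2(*(P-H)[:2])), np.linalg.norm((P-H)[:2]))
st=robot.get_calibration("scene");print(tri([ray(st,(414,263)),ray(c,e[0])]))
s=robot.observe()
print(row(s,(P[0],P[1],.22),np.radians(16)),row(s,(P[0],P[1],.104),np.radians(16)))
E
```

```text
((326.17730712890625, 110.69566345214844), (8.20278263092041, 13.166969299316406), 63.31203842163086)
[0.5158 0.205  0.15  ] [0.5161 0.2049 0.14  ]
px 26mm [34.267  10.1364]
px 26mm [ 10.0667 -35.3947]
hole [0.4919 0.2647 0.042 ] yaw row 158.18901939861846 0.06425254321881681
(array([0.5153, 0.2068, 0.1531]), [np.float64(0.0018382019711289267), np.float64(0.0018382019711289158)])
[ 0.0077 -0.0887  0.0382  0.0001 -0.0004 -0.0002] [ 0.0074 -0.0888  0.1832  0.0001 -0.0004 -0.0002]
```

Run:
```python
from h import *
from plant import robot
s,c=pickle.load(open("w3.pkl","rb"));im=cv2.imread("pics/w3.png")
g=cv2.cvtColor(im,cv2.COLOR_BGR2GRAY);print(g[99,300:345])
for t in(95,110,125):
    e=dark(im,(321.3,99.3),24,t);print(t,e)
    P=plane(c,e[0],.15)
    H=plane(c,(317,42.3),.042);print(P,"row",np.degrees(np.arctan2(*(P-H)[:2]))-90, np.linalg.norm((P-H)[:2]))
    st=robot.get_calibration("scene");print(tri([ray(st,(414,263)),ray(c,e[0])]))
s=robot.observe()
print(s['clock'],row(s,(P[0],P[1],.22),np.radians(16)),row(s,(P[0],P[1],.104),np.radians(16)))
```

```text
[197 192 178 157 109  80  71  75  73  75  74  74  76  76  77  76  79  78
  75  74  72  73  72  74  75  75  74  75  73  73  74  72  71  72  70  71
  70  71  92 115 137 148 157 163 174]
95 ((321.0145568847656, 99.5362319946289), (32.66891860961914, 33.868446350097656), 173.4591522216797)
[0.51   0.2115 0.15  ] row 71.21367934970331 0.05617237610686445
(array([0.5106, 0.2096, 0.1476]), [np.float64(0.0020007517514999238), np.float64(0.002000751751499903)])
110 ((321.10052490234375, 99.45191955566406), (33.857669830322266, 34.593109130859375), 3.627760171890259)
[0.5101 0.2116 0.15  ] row 71.14765949086717 0.05611697935727459
(array([0.5106, 0.2096, 0.1477]), [np.float64(0.0020306419333975465), np.float64(0.0020306419333975386)])
125 ((321.101806640625, 99.65901947021484), (34.311092376708984, 35.61869812011719), 161.93658447265625)
[0.5101 0.2114 0.15  ] row 71.15368315775459 0.05626069207750119
(array([0.5107, 0.2096, 0.1477]), [np.float64(0.0019580603800024043), np.float64(0.0019580603800024264)])
3.65 [ 0.0031 -0.0984  0.0381  0.0001 -0.0004 -0.0002] [ 0.0027 -0.0985  0.1831  0.0001 -0.0004 -0.0002]
```

The drift axis is at (0.5101, 0.2115). Its top is at about 0.148, against 0.150 in the text, and the hole pitch is 56 mm against 58 mm. Next comes the grasp.

Request:
arm_command(steps="0.003 -0.0985 0 0 0 0;0.003 -0.0985 0 0 0 0;0.003 -0.0985 0.06 0 0 0;0.003 -0.0985 0.12 0 0 0;0.003 -0.0985 0.16 0 0 0;0.003 -0.0985 0.188 0 0 0;0.003 -0.0985 0.188 0 0 0;0.003 -0.0985 0.188 0 0 0")

```text
clock: 4.45
tcp_pos: [0.5102, 0.2118, 0.0995]
tcp_rot: [-3.111, -0.435, -0.001]
wrist_force: [-0.3, -0.1, 0.5]
grip_width: 0.0858
```

Request:
arm_command(steps="0 0 0 0 0 0;0 0 0 0 0 0;0 0 0 0 0 0;0 0 0 0 0 0;0 0 0 0 0 0;0 0 0 0 0 0;0 0 0 0 0 0;0 0 0 0 0 0", gripper=15, squeeze=100)

```text
clock: 5.25
tcp_pos: [0.5098, 0.2125, 0.0993]
tcp_rot: [-3.111, -0.437, -0.002]
wrist_force: [-1.2, -1.4, 7.5]
grip_width: 0.0241
```

Gripped, at 24 mm opening. Now I lift it straight up.

Request:
arm_command(steps="0 0 -0.03 0 0 0;0 0 -0.075 0 0 0;0 0 -0.13 0 0 0;0 0 -0.19 0 0 0;0 0 -0.215 0 0 0;0 0 -0.215 0 0 0;0 0 -0.215 0 0 0")

```text
clock: 5.95
tcp_pos: [0.5088, 0.2122, 0.2694]
tcp_rot: [3.111, 0.437, -0.002]
wrist_force: [-0.6, -0.4, -3.5]
grip_width: 0.024
```

Run:
```python
from h import *
from plant import robot
s=robot.observe();print(s['clock'],s['tcp_pos'],s['wrist_force'],s['torque'],s['grip_width'])
print(row(s,(.5255,-.2057,.27),np.radians(16)),row(s,(.5255,-.2057,.238),np.radians(16)))
print(row(s,(.50,0,.27),np.radians(16)))
```

```text
5.95 [0.5088 0.2122 0.2694] [-0.6307 -0.39   -3.5052] [ 0.0136  0.0013 -0.0063] 0.0239911111172979
[-0.124   0.5079 -0.0005  0.      0.0002  0.    ] [-0.1239  0.5079  0.0395  0.      0.0002  0.    ]
[-0.0837  0.252  -0.0006  0.      0.0002  0.    ]
```

Request:
arm_command(steps="-0.125 0.507 0 0 0 0;-0.125 0.507 0 0 0 0;-0.125 0.507 0 0 0 0;-0.125 0.507 0 0 0 0;-0.125 0.507 0 0 0 0;-0.125 0.507 0 0 0 0;-0.125 0.507 0 0 0 0;-0.125 0.507 0 0 0 0;-0.125 0.507 0 0 0 0;-0.125 0.507 0 0 0 0;-0.125 0.507 0.0375 0 0 0;-0.125 0.507 0.0375 0 0 0;-0.125 0.507 0.0375 0 0 0;-0.125 0.507 0.0375 0 0 0")

```text
clock: 7.35
tcp_pos: [0.5254, -0.2044, 0.2413]
tcp_rot: [3.11, 0.439, 0.001]
wrist_force: [0.2, -1.1, -2.5]
grip_width: 0.0241
```

Run:
```python
from h import *
from plant import robot
ps=[]
for i in range(5):
    ps.append(robot.observe()['tcp_pos']); s,c,im=shot(robot,f"w4_{i}")
print(np.array(ps),s['clock'],s['tcp_rot'])
st=robot.read_camera("scene")[:,:,::-1].copy();cv2.imwrite("pics/scene4.png",st)
tp=robot.read_camera("top")[:,:,::-1].copy();cv2.imwrite("pics/top4.png",tp)
p=proj(c,np.array([.5255,-.2059,.13]));print(p,robot.observe()['tcp_pos'])
o=np.zeros((600,800,3),np.uint8)
o[:,:400]=cv2.resize(im[120:270,267:367],(400,600),interpolation=cv2.INTER_CUBIC)
o[:,400:]=cv2.resize(st[130:230,235:302],(400,600),interpolation=cv2.INTER_CUBIC)
cv2.imwrite("pics/c4.png",o)
```

```text
[[ 0.5254 -0.2044  0.2413]
 [ 0.5254 -0.2046  0.2414]
 [ 0.5254 -0.2047  0.2414]
 [ 0.5253 -0.2048  0.2413]
 [ 0.5252 -0.2049  0.2412]] 7.55 [3.1102 0.4377 0.0014]
[317.6473 200.8731] [ 0.5251 -0.2051  0.2408]
```

View pics/c4.png

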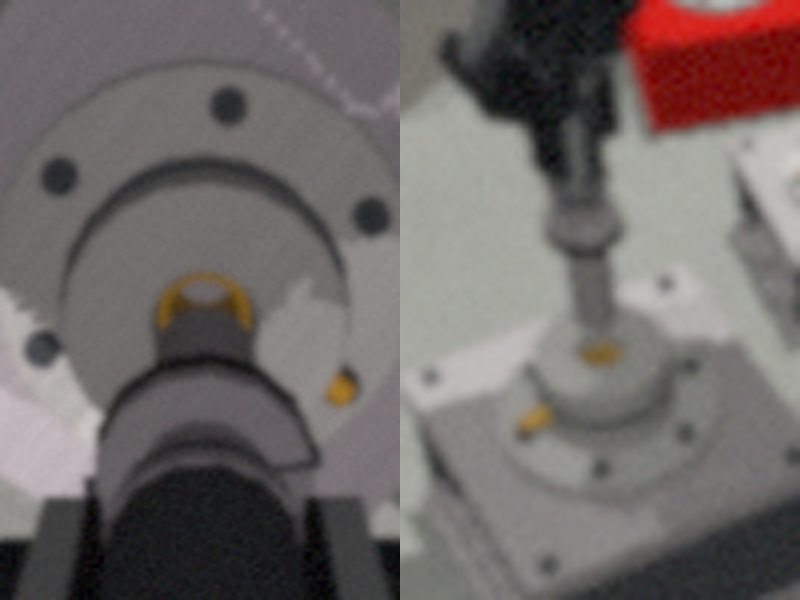

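The wrist crop shows the shank at columns 158–252 (centre 205) against the sleeve at 155–254 (centre 204.5), so it is aligned along the jaw axis. The other axis needs the tip edges measured, so I'll check it by projections.

Run:
```python
from h import *
from plant import robot
im=cv2.imread("pics/w4_4.png");s,c=pickle.load(open("w4_4.pkl","rb"))
cs=robot.get_calibration("scene")
R0=R.from_rotvec(s['tcp_rot']);M=c['world_from_camera']
T=lambda *q:s['tcp_pos']+R0.apply(q)
f=lambda p:((proj(c,p)-[267,120])*4).round(1)
g=lambda p:((proj(cs,p)-[235,130])*[400/67,6]).round(1)
print("wrist: near edge tip r8.75",f(T(0,-.00875,.0933)),"r9.75",f(T(0,-.00975,.0923)),"TCP dirs")
print(" +1mm y",f(T(0,-.00775,.0933)))
for z in(.124,.13): print("bore",z,f(np.array([.5255,-.2059,z])),g(np.array([.5255,-.2059,z])))
for z in(.035,.045,.06,.08,.0933): print("axis tool z",z,f(T(0,0,z)),g(T(0,0,z)))
e=brass(cv2.imread("pics/w2.png"),(314,104),22)
gr=cv2.cvtColor(im,cv2.COLOR_BGR2GRAY);print(gr[180:212,314:322].mean(1).astype(int))
st=cv2.imread("pics/scene4.png");gs=cv2.cvtColor(st,cv2.COLOR_BGR2GRAY)
for r in(173,176,179,182,185,188,190): print(r,gs[r,258:276], (proj(cs,T(0,0,.0933))).round(1) if r==173 else "")
```

```text
wrist: near edge tip r8.75 [203.3 302.2] r9.75 [203.3 298.6] TCP dirs
 +1mm y [203.3 307.2]
bore 0.124 [202.6 315.1] [203.7 359.4]
bore 0.13 [202.6 323.5] [202.4 349.8]
axis tool z 0.035 [203.5 466.9] [186.  220.8]
axis tool z 0.045 [203.5 441.4] [188.5 238.7]
axis tool z 0.06 [203.4 407.5] [192.2 265. ]
axis tool z 0.08 [203.3 368.6] [197.  299.2]
axis tool z 0.0933 [203.2 346.1] [200.1 321.4]
[110 109 110 109 109 109 107 104  99  97 100 100 103 101  95  81  67  59
  60  59  57  58  59  58  60  60  58  53  41  26  26  41]
173 [168 168 164 156 135 106  85  83  84  83  84 104 139 163 171 169 173 169] [268.5 183.6]
176 [168 167 167 164 151 122 101  99  95  95  89  95 125 150 166 173 175 177] 
179 [166 170 167 169 160 141 108  93  97  96  94  95 116 154 176 187 189 190] 
182 [168 170 165 156 150 136 118 100  94  97  95  89  96 111 122 130 139 143] 
185 [171 160 151 149 149 149 139 128 117 112 104 106 113 123 122 124 127 128] 
188 [155 148 148 149 145 138 122 108 102 101 101 100 105 108 117 123 126 123] 
190 [148 152 153 151 149 148 139 129 114 106 106 106 107 115 120 125 126 129]
```

Request:
arm_command(steps="0 0.0011 0 0 0 0;0 0.0011 0.006 0 0 0;0 0.0011 0.012 0 0 0;0 0.0011 0.0163 0 0 0;0 0.0011 0.0163 0 0 0;0 0.0011 0.0163 0 0 0")

```text
clock: 8.3
tcp_pos: [0.5253, -0.2059, 0.2273]
tcp_rot: [-3.111, -0.437, 0.0]
wrist_force: [-0.0, 0.4, -3.4]
grip_width: 0.0241
```

Run:
```python
from h import *
from plant import robot
s,c,im=shot(robot,"w5");print(s['clock'],s['tcp_pos'],s['wrist_force'])
f=lambda p:((proj(c,p)-[277,140])*8).round(1)
R0=R.from_rotvec(s['tcp_rot']);T=lambda *q:s['tcp_pos']+R0.apply(q)
print("bore near edge",f(np.array([.5255,-.2059,.13])-R0.apply((0,.01075,0))),"bore L/R",f(np.array([.5255,-.2059,.13])-R0.apply((.01075,0,0))),f(np.array([.5255,-.2059,.13])+R0.apply((.01075,0,0))))
print("tip near r8.75",f(T(0,-.00875,.0933)))
cv2.imwrite("pics/c5.png",cv2.resize(im[140:215,277:357],None,fx=8,fy=8,interpolation=cv2.INTER_CUBIC))
```

```text
8.3 [ 0.5253 -0.2059  0.2273] [-0.012   0.4085 -3.4492]
bore near edge [329.  412.9] bore L/R [218.5 519.4] [439.3 519.5]
tip near r8.75 [326.6 444.2]
```

View pics/c5.png

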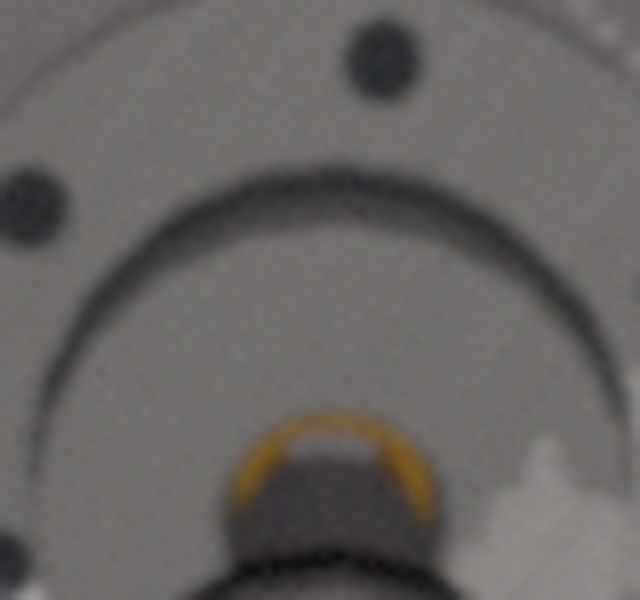

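The bore's near edge is at crop row 410 (predicted 413) and the tip's edge at about 448 (predicted 444). The shank is centred at column 333, the same as the brass. It is aligned to within about 0.4 mm, so I ease in.

Request:
arm_command(steps="0 -0.0004 0.0015 0 0 0;0 -0.0004 0.003 0 0 0;0 -0.0004 0.0044 0 0 0;0 -0.0004 0.0056 0 0 0;0 -0.0004 0.0056 0 0 0")

```text
clock: 8.85
tcp_pos: [0.5252, -0.2056, 0.2228]
tcp_rot: [-3.111, -0.437, 0.0]
wrist_force: [0.3, 0.1, -2.7]
grip_width: 0.0243
```

Request:
arm_command(steps="0 0 0.0006 0 0 0;0 0 0.0012 0 0 0;0 0 0.0012 0 0 0")

```text
clock: 9.15
tcp_pos: [0.5252, -0.2056, 0.222]
tcp_rot: [3.111, 0.437, -0.0]
wrist_force: [0.0, 0.0, -2.2]
grip_width: 0.024
```

Request:
arm_command(steps="0 0 0.0006 0 0 0;0 0 0.0012 0 0 0;0 0 0.0012 0 0 0")

```text
clock: 9.45
tcp_pos: [0.5252, -0.2056, 0.221]
tcp_rot: [3.111, 0.437, -0.0]
wrist_force: [0.1, 0.2, -2.9]
grip_width: 0.0238
```

Request:
arm_command(steps="0 0 0.001 0 0 0;0 0 0.002 0 0 0;0 0 0.002 0 0 0")

```text
clock: 9.75
tcp_pos: [0.5251, -0.2056, 0.2193]
tcp_rot: [-3.111, -0.437, 0.0]
wrist_force: [-0.3, 0.5, -2.6]
grip_width: 0.024
```

Request:
arm_command(steps="0 0 0.001 0 0 0;0 0 0.002 0 0 0;0 0 0.002 0 0 0")

```text
clock: 10.05
tcp_pos: [0.5252, -0.2056, 0.2177]
tcp_rot: [-3.111, -0.437, 0.0]
wrist_force: [0.2, -0.2, -2.7]
grip_width: 0.024
```

Request:
arm_command(steps="0 0 0.001 0 0 0;0 0 0.002 0 0 0;0 0 0.002 0 0 0")

```text
clock: 10.35
tcp_pos: [0.5252, -0.2056, 0.2161]
tcp_rot: [-3.111, -0.437, 0.0]
wrist_force: [-0.0, 0.0, -2.6]
grip_width: 0.0241
```

Request:
arm_command(steps="0 0 0.001 0 0 0;0 0 0.002 0 0 0;0 0 0.002 0 0 0")

```text
clock: 10.65
tcp_pos: [0.5253, -0.2057, 0.2148]
tcp_rot: [3.111, 0.437, 0.001]
wrist_force: [0.5, -0.2, -0.4]
grip_width: 0.0239
```

Contact with the sleeve. It is in the bore, so I press on at 1 mm per row.

Request:
arm_command(steps="0 0 0.00125 0 0 0;0 0 0.0025 0 0 0;0 0 0.00375 0 0 0;0 0 0.005 0 0 0")

```text
clock: 11.05
tcp_pos: [0.5253, -0.2057, 0.2107]
tcp_rot: [3.111, 0.437, 0.0]
wrist_force: [0.1, -0.1, 2.5]
grip_width: 0.0238
```

Request:
arm_command(steps="0 0 0.00125 0 0 0;0 0 0.0025 0 0 0;0 0 0.00375 0 0 0;0 0 0.005 0 0 0")

```text
clock: 11.45
tcp_pos: [0.5252, -0.2057, 0.2066]
tcp_rot: [3.111, 0.437, 0.0]
wrist_force: [-0.1, -0.3, 2.8]
grip_width: 0.0242
```

Request:
arm_command(steps="0 0 0.002 0 0 0;0 0 0.004 0 0 0;0 0 0.006 0 0 0;0 0 0.008 0 0 0;0 0 0.01 0 0 0;0 0 0.012 0 0 0;0 0 0.014 0 0 0;0 0 0.016 0 0 0;0 0 0.018 0 0 0;0 0 0.02 0 0 0;0 0 0.022 0 0 0;0 0 0.024 0 0 0")

```text
clock: 12.65
tcp_pos: [0.5253, -0.2057, 0.1874]
tcp_rot: [3.111, 0.437, 0.0]
wrist_force: [1.3, -0.3, 2.4]
grip_width: 0.0238
```

Request:
arm_command(steps="0 0 0.001 0 0 0;0 0 0.002 0 0 0;0 0 0.003 0 0 0;0 0 0.004 0 0 0")

```text
clock: 13.05
tcp_pos: [0.5252, -0.2057, 0.1842]
tcp_rot: [3.111, 0.437, 0.0]
wrist_force: [1.4, 0.6, 0.3]
grip_width: 0.0241
```

Request:
arm_command(steps="0 0 0.001 0 0 0;0 0 0.002 0 0 0;0 0 0.003 0 0 0;0 0 0.004 0 0 0")

```text
clock: 13.45
tcp_pos: [0.5251, -0.2055, 0.1808]
tcp_rot: [-3.111, -0.437, 0.001]
wrist_force: [2.0, 0.5, -1.6]
grip_width: 0.0241
```

Run:
```python
from h import *
from plant import robot
s=robot.observe();print(s['clock'],s['tcp_pos'],s['wrist_force'])
st=robot.read_camera("scene")[:,:,::-1].copy();cv2.imwrite("pics/scene6.png",st)
cv2.imwrite("pics/c6.png",cv2.resize(st[140:250,225:315],None,fx=5.4,fy=5.4,interpolation=cv2.INTER_CUBIC))
```

```text
13.45 [ 0.5251 -0.2055  0.1808] [ 1.9518  0.5161 -1.5917]
```

View pics/c6.png

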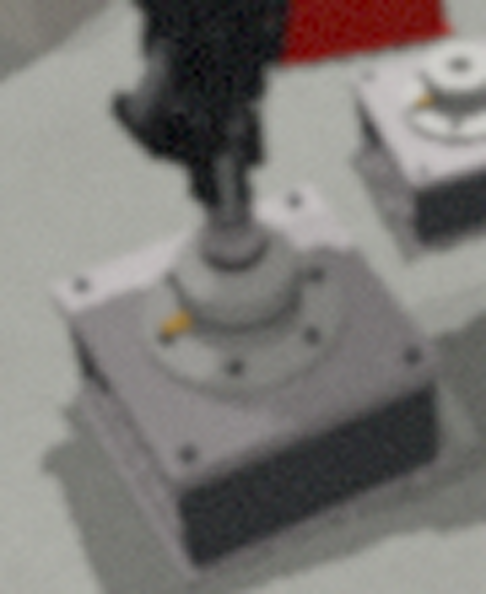

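The collar is now a few mm above the face, so I feel down in small steps from here.

Request:
arm_command(steps="0 0 0.0005 0 0 0;0 0 0.001 0 0 0;0 0 0.0015 0 0 0;0 0 0.0015 0 0 0")

```text
clock: 13.9
tcp_pos: [0.5252, -0.2057, 0.1798]
tcp_rot: [3.111, 0.437, -0.0]
wrist_force: [1.2, 1.1, -3.5]
grip_width: 0.0237
```

Request:
arm_command(steps="0 0 0.0005 0 0 0;0 0 0.001 0 0 0;0 0 0.0015 0 0 0;0 0 0.0015 0 0 0")

```text
clock: 14.3
tcp_pos: [0.5252, -0.2056, 0.1786]
tcp_rot: [3.111, 0.437, -0.0]
wrist_force: [1.1, -0.0, -2.5]
grip_width: 0.0241
```

Request:
arm_command(steps="0 0 0.0005 0 0 0;0 0 0.001 0 0 0;0 0 0.001 0 0 0")

```text
clock: 14.6
tcp_pos: [0.5252, -0.2056, 0.1778]
tcp_rot: [3.111, 0.437, -0.0]
wrist_force: [0.4, 0.3, -2.5]
grip_width: 0.0241
```

Request:
arm_command(steps="0 0 0.0005 0 0 0;0 0 0.001 0 0 0;0 0 0.001 0 0 0")

```text
clock: 14.9
tcp_pos: [0.5252, -0.2056, 0.177]
tcp_rot: [3.111, 0.437, -0.0]
wrist_force: [1.7, 0.2, -1.8]
grip_width: 0.0241
```

Request:
arm_command(steps="0 0 0.0005 0 0 0;0 0 0.001 0 0 0;0 0 0.001 0 0 0")

```text
clock: 15.2
tcp_pos: [0.5252, -0.2056, 0.1762]
tcp_rot: [3.111, 0.437, -0.0]
wrist_force: [0.9, 0.8, -3.0]
grip_width: 0.024
```

Request:
arm_command(steps="0 0 0.0005 0 0 0;0 0 0.001 0 0 0;0 0 0.001 0 0 0")

```text
clock: 15.5
tcp_pos: [0.5252, -0.2056, 0.1754]
tcp_rot: [3.111, 0.437, -0.0]
wrist_force: [1.7, 0.2, -2.7]
grip_width: 0.0241
```

Request:
arm_command(steps="0 0 0.0005 0 0 0;0 0 0.001 0 0 0;0 0 0.001 0 0 0")

```text
clock: 15.8
tcp_pos: [0.5252, -0.2057, 0.1746]
tcp_rot: [3.111, 0.437, -0.0]
wrist_force: [1.4, 1.2, -2.0]
grip_width: 0.0242
```

Request:
arm_command(steps="0 0 0.0005 0 0 0;0 0 0.001 0 0 0;0 0 0.001 0 0 0")

```text
clock: 16.1
tcp_pos: [0.5252, -0.2056, 0.1738]
tcp_rot: [3.111, 0.437, -0.0]
wrist_force: [1.2, 0.7, -2.6]
grip_width: 0.0238
```

Request:
arm_command(steps="0 0 0.0005 0 0 0;0 0 0.001 0 0 0;0 0 0.001 0 0 0")

```text
clock: 16.4
tcp_pos: [0.5252, -0.2057, 0.173]
tcp_rot: [3.111, 0.437, 0.0]
wrist_force: [1.5, 1.1, -2.3]
grip_width: 0.024
```

Request:
arm_command(steps="0 0 0.0003 0 0 0;0 0 0.0006 0 0 0;0 0 0.0006 0 0 0")

```text
clock: 16.7
tcp_pos: [0.5252, -0.2057, 0.1726]
tcp_rot: [3.111, 0.437, 0.0]
wrist_force: [1.2, 0.0, -2.8]
grip_width: 0.0242
```

Request:
arm_command(steps="0 0 0.0003 0 0 0;0 0 0.0006 0 0 0;0 0 0.0006 0 0 0")

```text
clock: 17.0
tcp_pos: [0.5252, -0.2057, 0.1724]
tcp_rot: [3.111, 0.437, 0.0]
wrist_force: [-0.2, 0.4, 2.5]
grip_width: 0.0241
```

The collar has touched the face (about 5 N, and z stalls). I'll press slightly more and hold.

Request:
arm_command(steps="0 0 0.0002 0 0 0;0 0 0.0002 0 0 0;0 0 0.0002 0 0 0")

```text
clock: 17.3
tcp_pos: [0.5253, -0.2057, 0.1722]
tcp_rot: [3.111, 0.437, 0.0]
wrist_force: [-0.5, 1.9, 6.1]
grip_width: 0.024
```

Request:
arm_command(steps="0 0 0.0002 0 0 0;0 0 0.0002 0 0 0;0 0 0.0002 0 0 0")

```text
clock: 17.6
tcp_pos: [0.5252, -0.2057, 0.1722]
tcp_rot: [3.111, 0.437, 0.001]
wrist_force: [-0.7, 2.2, 5.7]
grip_width: 0.024
```

Request:
arm_command(steps="0 0 0.0002 0 0 0;0 0 0.0002 0 0 0;0 0 0.0002 0 0 0;0 0 0.0002 0 0 0")

```text
clock: 18.0
tcp_pos: [0.5253, -0.2057, 0.1722]
tcp_rot: [3.111, 0.437, 0.001]
wrist_force: [-1.4, 1.2, 7.8]
grip_width: 0.0239
```

Request:
arm_command(steps="0 0 0.0003 0 0 0;0 0 0.0003 0 0 0;0 0 0.0003 0 0 0;0 0 0.0003 0 0 0")

```text
clock: 18.4
tcp_pos: [0.5253, -0.2057, 0.1721]
tcp_rot: [3.11, 0.437, 0.001]
wrist_force: [-1.9, 0.9, 8.4]
grip_width: 0.0238
```

Run:
```python
from h import *
from plant import robot
s=robot.observe();print(s['clock'],s['tcp_pos'],s['wrist_force'],s['torque'])
im=robot.read_camera("wrist")
st=robot.read_camera("scene")[:,:,::-1].copy();cv2.imwrite("pics/scene7.png",st)
cs=robot.get_calibration("scene");tp=robot.read_camera("top")[:,:,::-1].copy();cv2.imwrite("pics/top7.png",tp)
# brass anywhere near the stand
for n,i in(("s",st),("t",tp)):
    h=cv2.cvtColor(i,cv2.COLOR_BGR2HSV);m=cv2.inRange(h,(8,110,40),(35,255,255))
    k,l,q,ce=cv2.connectedComponentsWithStats(m);print(n,[(tuple(ce[j].round()),q[j,4]) for j in range(1,k) if q[j,4]>4])
```

```text
18.4 [ 0.5253 -0.2057  0.1721] [-1.9177  0.9476  8.4053] [ 0.2592  0.3439 -0.009 ]
s [((np.float64(258.0), np.float64(199.0)), np.int32(10)), ((np.float64(465.0), np.float64(221.0)), np.int32(13)), ((np.float64(314.0), np.float64(270.0)), np.int32(68)), ((np.float64(188.0), np.float64(293.0)), np.int32(250)), ((np.float64(233.0), np.float64(336.0)), np.int32(273)), ((np.float64(309.0), np.float64(387.0)), np.int32(1579))]
t [((np.float64(223.0), np.float64(81.0)), np.int32(1949)), ((np.float64(298.0), np.float64(77.0)), np.int32(127)), ((np.float64(349.0), np.float64(78.0)), np.int32(133)), ((np.float64(289.0), np.float64(157.0)), np.int32(40)), ((np.float64(1.0), np.float64(276.0)), np.int32(179)), ((np.float64(438.0), np.float64(270.0)), np.int32(5))]
```

Request:
arm_command(steps="0 0 0.0003 0 0 0;0 0 0.0006 0 0 0;0 0 0.0006 0 0 0;0 0 0.0006 0 0 0")

```text
clock: 18.95
tcp_pos: [0.5253, -0.2058, 0.1719]
tcp_rot: [3.11, 0.437, 0.001]
wrist_force: [-2.8, 2.1, 12.9]
grip_width: 0.0239
```

About 15 N held on the face. Now I withdraw and head back above the rack.

Request:
arm_command(steps="0 0 -0.005 0 0 0;0 0 -0.015 0 0 0;0 0 -0.03 0 0 0;0 0 -0.05 0 0 0;0 0 -0.075 0 0 0;0 0 -0.1 0 0 0;0 0 -0.125 0 0 0;0 0 -0.125 0 0 0;0 0 -0.125 0 0 0")

```text
clock: 19.85
tcp_pos: [0.5249, -0.2056, 0.2708]
tcp_rot: [3.111, 0.437, -0.0]
wrist_force: [-0.3, -0.4, -3.6]
grip_width: 0.0241
```

Run:
```python
from h import *
from plant import robot
s,c,im=shot(robot,"w8");print(s['clock'],s['tcp_pos'],s['wrist_force'],s['torque'])
print(row(s,(.510,.2120,.27),np.radians(16)))
cv2.imwrite("pics/c8.png",cv2.resize(im[120:270,217:417],(800,600),interpolation=cv2.INTER_CUBIC))
R0=R.from_rotvec(s['tcp_rot']);T=lambda *q:s['tcp_pos']+R0.apply(q)
print((proj(c,T(0,-.00875,.0933))-[217,120])*4)
```

```text
19.85 [ 0.5249 -0.2056  0.2708] [-0.3062 -0.4071 -3.5775] [0.024  0.0215 0.0115]
[ 0.1259 -0.5069  0.0009  0.      0.     -0.    ]
[403.3594 302.176 ]
```

View pics/c8.png

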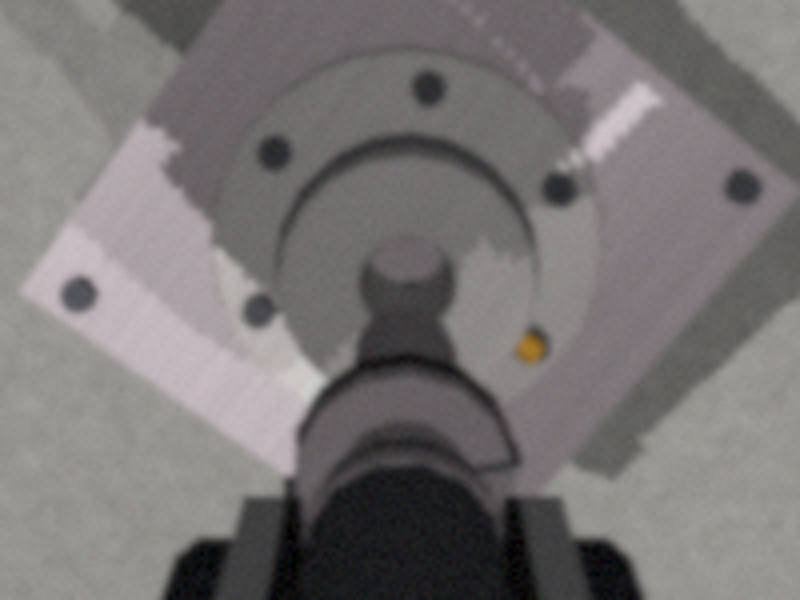

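The bore is now empty, with the deck visible through it, and the drift sits in the jaws as before with its tip at about (405,308). I go back to the rack.

Request:
arm_command(steps="0.125 -0.507 0 0 0 0;0.125 -0.507 0 0 0 0;0.125 -0.507 0 0 0 0;0.125 -0.507 0 0 0 0;0.125 -0.507 0 0 0 0;0.125 -0.507 0 0 0 0;0.125 -0.507 0 0 0 0;0.125 -0.507 0 0 0 0;0.125 -0.507 0 0 0 0;0.125 -0.507 0 0 0 0;0.125 -0.507 0.05 0 0 0;0.125 -0.507 0.1 0 0 0;0.125 -0.507 0.145 0 0 0;0.125 -0.507 0.145 0 0 0;0.125 -0.507 0.145 0 0 0")

```text
clock: 21.4
tcp_pos: [0.5098, 0.2111, 0.155]
tcp_rot: [3.111, 0.436, -0.002]
wrist_force: [0.2, -0.3, -1.0]
grip_width: 0.0239
```

Run:
```python
from h import *
from plant import robot
s,c,im=shot(robot,"w9");print(s['clock'],s['tcp_pos'],s['wrist_force'])
cv2.imwrite("pics/c9.png",cv2.resize(im[120:270,217:417],(800,600),interpolation=cv2.INTER_CUBIC))
R0=R.from_rotvec(s['tcp_rot']);T=lambda *q:s['tcp_pos']+R0.apply(q);f=lambda p:((proj(c,p)-[217,120])*4).round(1)
print("tip",f(T(0,-.00875,.0933)))
h=plane(c,(0,0),0)
for P in((.5101,.2115,.042),(.5106,.2099,.042)):
    P=np.array(P);print([f(P+R0.apply(d)) for d in((0,-.012,0),(.012,0,0),(-.012,0,0))])
```

```text
21.4 [0.5098 0.2111 0.155 ] [ 0.1521 -0.3327 -0.9737]
tip [403.4 302.2]
[array([406.1, 258.6]), array([464.2, 315.1]), array([347.9, 315.1])]
[array([406.3, 266.6]), array([464.3, 322.9]), array([348.2, 322.8])]
```

View pics/c9.png

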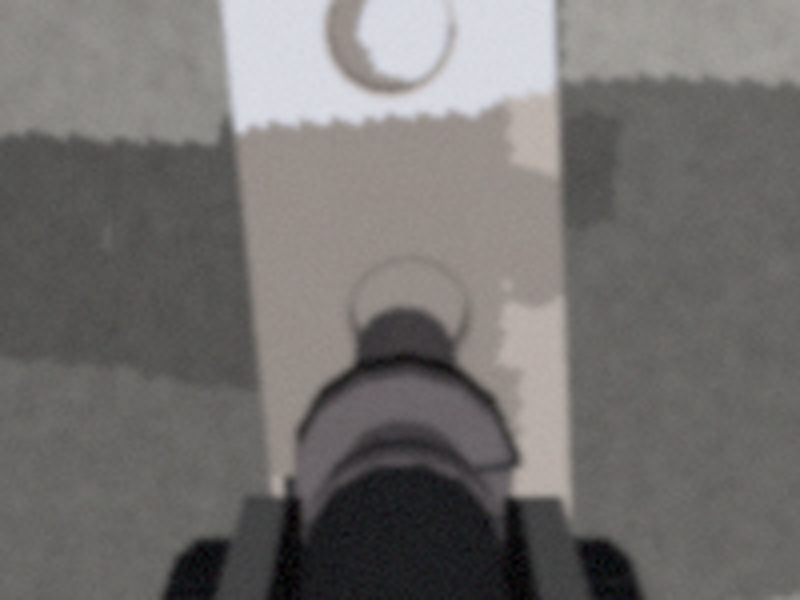

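The middle hole's near edge is at row 257 and its centre column 409. The tip edge is at about 309 with its column at 406, so I correct by (+0.5, -1.6) mm in the tool axes and lower.

Request:
arm_command(steps="0.0006 -0.002 0 0 0 0;0.0006 -0.002 0.01 0 0 0;0.0006 -0.002 0.018 0 0 0;0.0006 -0.002 0.022 0 0 0;0.0006 -0.002 0.026 0 0 0;0.0006 -0.002 0.029 0 0 0;0.0006 -0.002 0.029 0 0 0")

```text
clock: 22.15
tcp_pos: [0.5094, 0.2134, 0.1313]
tcp_rot: [3.111, 0.437, -0.001]
wrist_force: [-0.2, -0.2, -3.3]
grip_width: 0.0238
```

Request:
arm_command(steps="0 0 0.005 0 0 0;0 0 0.012 0 0 0;0 0 0.02 0 0 0;0 0 0.028 0 0 0;0 0 0.033 0 0 0;0 0 0.036 0 0 0;0 0 0.036 0 0 0")

```text
clock: 22.85
tcp_pos: [0.5095, 0.2134, 0.1025]
tcp_rot: [3.111, 0.437, -0.001]
wrist_force: [0.3, 0.1, -2.7]
grip_width: 0.0238
```

In the hole with no side force. The last 3 mm go slowly until it touches.

Request:
arm_command(steps="0 0 0.001 0 0 0;0 0 0.002 0 0 0;0 0 0.003 0 0 0;0 0 0.003 0 0 0")

```text
clock: 23.25
tcp_pos: [0.5095, 0.2135, 0.1005]
tcp_rot: [3.111, 0.437, 0.0]
wrist_force: [0.1, 0.8, -3.0]
grip_width: 0.024
```

Request:
arm_command(steps="0 0 0.0006 0 0 0;0 0 0.0012 0 0 0;0 0 0.0012 0 0 0")

```text
clock: 23.55
tcp_pos: [0.5095, 0.2135, 0.0994]
tcp_rot: [3.111, 0.437, -0.0]
wrist_force: [-0.4, 0.4, -2.3]
grip_width: 0.0238
```

Request:
arm_command(steps="0 0 0.0004 0 0 0;0 0 0.0008 0 0 0;0 0 0.0008 0 0 0")

```text
clock: 23.85
tcp_pos: [0.5097, 0.2135, 0.0993]
tcp_rot: [3.111, 0.437, 0.001]
wrist_force: [-1.2, 0.1, 5.7]
grip_width: 0.0241
```

It is on the base plate at the same height as at the grasp (0.0993). I release and rise.

Request:
arm_command(steps="0 0 -0.0005 0 0 0;0 0 -0.0005 0 0 0;0 0 -0.0005 0 0 0;0 0 -0.0005 0 0 0;0 0 -0.0005 0 0 0;0 0 -0.0005 0 0 0;0 0 -0.0005 0 0 0;0 0 -0.0005 0 0 0", gripper=85)

```text
clock: 24.65
tcp_pos: [0.5095, 0.2135, 0.0992]
tcp_rot: [3.111, 0.437, -0.0]
wrist_force: [0.1, -0.3, 0.1]
grip_width: 0.0848
```

Request:
arm_command(steps="0 0 -0.02 0 0 0;0 0 -0.06 0 0 0;0 0 -0.11 0 0 0;0 0 -0.17 0 0 0;0 0.1 -0.2 0 0 0;0 0.1 -0.2 0 0 0;0 0.1 -0.2 0 0 0;0 0.1 -0.2 0 0 0")

```text
clock: 25.45
tcp_pos: [0.5316, 0.1361, 0.2593]
tcp_rot: [-3.111, -0.435, -0.0]
wrist_force: [-0.7, 0.7, -0.0]
grip_width: 0.0851
```

Run:
```python
from h import *
from plant import robot
s,c,im=shot(robot,"w10");print(s['clock'],s['tcp_pos'],s['wrist_force'],s['grip_width'])
st=robot.read_camera("scene")[:,:,::-1].copy();cv2.imwrite("pics/scene10.png",st)
o=np.zeros((600,800,3),np.uint8)
o[:,:400]=cv2.resize(im[30:255,240:390],(400,600));o[:,400:]=cv2.resize(st[200:320,380:460],(400,600))
cv2.imwrite("pics/c10.png",o);print(proj(c,np.array([.510,.2125,.15])),proj(c,np.array([.510,.2125,.03])))
```

```text
25.45 [0.5316 0.1361 0.2593] [-0.7447  0.678  -0.0363] 0.08505956469630417
[318.0903  98.685 ] [317.8948 100.028 ]
```

View pics/c10.png

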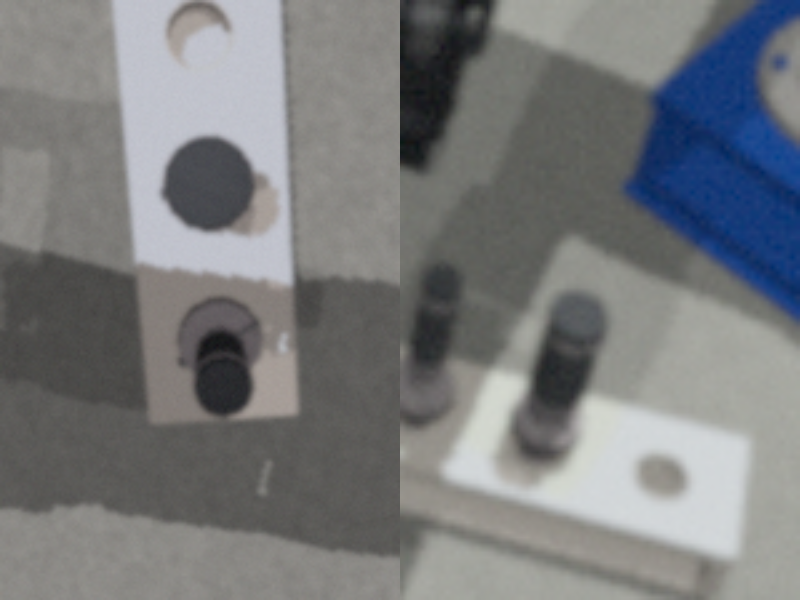

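```bash
python3 -c "
from plant import robot
print(robot.sign_off())"
```

```text
the job is handed in; nothing more can be done
None
```

The job is handed in: I pressed the worn sleeve down through the chuck with the thick drift, then stood the drift back in the middle rack hole and released it.

- **Sleeve:** The push force fell back to free weight once the drift's end had passed the ring. Afterwards the wrist camera saw an empty bore with no brass in it. I did not see the sleeve in the tray directly, because the deck hides it.
- **Collar on the face:** I felt the collar touch at about 5 N, then raised the press to about 15.6 N (net of the drift's weight) and held it. That is the highest reading between moves, and the limit is 25 N.
- **Drift in the rack:** It touched the base plate at the same tool height as when I gripped it (0.0993 m). The last pictures show it upright in its hole, with the gripper open and clear and the thin drift standing in its hole. I moved near neither the spare sleeve nor the lens pot, but did not measure them again at the end.
- **Disagreements:**
  - The gripper read 24 mm on the 26 mm handle.
  - The drift's tip had shifted about 1 mm in the jaws after pressing, which I corrected before putting it back.
  - The scene camera was about 1–2 mm off the wrist camera, so I relied on the wrist camera.

The clock read about 25.5 s at hand-in, against the 54 s limit.

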